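Load the marking pallet with turned shafts in serial order

ROBOT

A 6-joint arm with a two-finger parallel gripper is mounted at the origin on the work surface. World frame = base frame: x ahead of the robot, y to its left, z up, the work surface at z = 0. Lengths are in m, angles in rad, forces in N, time in s.
With the tool pointing down it reaches from about 0.375 to 0.9 m from the base axis. Payload 3.1 kg.
Tool frame: the origin (TCP) lies on the centre line of the jaws, within the pads' length; the fingertips stand 22 mm ahead of it and the grasp point (between the pads) lies 3 mm ahead of it; z points along the fingers, y is the line along which they close (so a half turn about z gives the same grasp; the last joint's range is limited). The gripper opens to 85 mm and grips with 20 to 120 N. Pads are 22 mm wide; open, the fingers measure 114 mm over their backs; the gripper's body (76 mm by 85 mm) begins 54 mm behind the grasp point. The pads swing forward as they close: fully open they stand 13 mm farther back than shut.
Start: joints at [-1.476, 0.527, 1.433, -0, 1.181, -0.178], TCP at [0.169, -0.602, 0.253] pointing down, gripper open.
Joint ranges: [-3.08, 3.08], [-0.75, 2.2], [0.22, 2.44], [-1.43, 4.57], [0, 2.65], [-2.85, 2.85]. Speed limits (rad/s): [2.79, 2.79, 3.14, 3.14, 3.14, 3.14].

INTERFACE

Orientations are given as a unit quaternion [x, y, z, w].
In Python, from station import sense, eyes, job gives the robot as it stands.
- The arm moves only by the tool inch_along, called by a JSON object that holds its "method" and its "body". Schema: {"type":"object","properties":{"segments":{"type":"array","items":{"type":"array","prefixItems":[{"type":"array","items":{"type":"number"},"minItems":3,"maxItems":3},{"type":"number"},{"type":"number"}],"minItems":3,"maxItems":3},"minItems":1,"maxItems":20},"force":{"type":"number"},"only":{"type":"string"},"quiet":{"type":"boolean"},"lines":{"type":"string"}},"required":["segments"],"additionalProperties":false}. segments is a list of rows, 1 to 20 of them, each written [[dx, dy, dz], turn, opening]: dx, dy, dz in parts of the range, where 1.0 means 0.8 m, then a turn about the tool's z in shares of 90 degrees (1.0 is 90 degrees), then the opening from 0.0 (shut) to 1.0 (fully open); each row is the pose to reach, as a shift and turn from the pose commanded when the call began, along the tool's axes at that moment; what a row does not reach only later rows make up. A row lasts 1/10 s, in which the tool goes at most 0.05 m and 0.15 rad, less where a joint would pass 70% of its speed; a pose out of reach is approached as far as the arm can. The fingers move at their own pace and stop on an object; force is the grip in N (left out, the last holds). Time passes only in rows, so rows that do not move let the fingers close. The tool returns the time, the measured TCP pose, the force, the opening and the grip force at its end. only (a regular expression) keeps the lines of the reply that match it, lines (a string "A,B") keeps lines A to B, and quiet returns only ok. A shift or turn number past 1, either way, is cut back to 1. Input that does not fit is refused with a message, and nothing moves.
- sense(): the state, without advancing time (a new reading comes with each control period).
- eyes.snapshot(name): name is "side" or "top"; returns a dict with "pixels" (384x512x3 uint8, red, green, blue), "range_z" (384x512 float32, m along the optical axis (not along the pixel's ray), 0 where there is no reading), "fov_y" (degrees; the focal length in pixels is half the picture's height over the tangent of half this angle, whatever the lens; pixels are square), "cx", "cy" (the principal point, pixels), "R" (3x3) and "t" (3): a world point X has camera coordinates R X + t. Camera axes: x right, y down, z forward; pixel columns grow to the right and rows downward; lengths in m; the calibration is good to about 2 mm. A picture is of the moment at which its call begins.
- job.sign_off(): hands the job in; it is judged then, once.
The state is a dict: "t": time; "q": joint angles; "qd": joint speeds; "tau": joint torques, N m; "tcp_pos": TCP position; "tool_rot": TCP orientation; "force": force on the tool from outside, world axes, zero at the start; "ft_torque": the same for the moment, N m; "finger_gap": opening from 0.0 (shut) to 1.0 (fully open); "gripper_force": force on a finger pad.
Only numpy, scipy, OpenCV 4.12 (cv2) and the standard library are available. Lean on these libraries where they do the work, as an engineer would, in place of code of your own. Each camera call takes 0.05 s, during which the arm holds its last target. There are 200 camera calls.

TASK

Load the four turned shafts from the grey parts rack onto the laser's marking pallet, keeping their order so that the serial numbers come out right: the shaft nearest the rack's pull handle goes into the nest nearest the pallet's datum stop, the next one into the next nest, and so on. Lay each shaft level in both Vs of its nest, centred along its length to within about a centimetre, either way round, and do not drop any onto the bench.

Things in the scene. Friction and masses are not known exactly. Their poses are not given: they have to be found in the camera images.
- shaft_plain: Turned steel shaft lying in its rack cradle, 128 mm long, 20 mm diameter where the V supports hold it. Origin: middle of its length, on its axis, 46 mm above the bench; own y along the shaft. Plain cylinder, 20 mm from end to end; about 0.31 kg.
- shaft_flange: Turned steel shaft lying in its rack cradle, 128 mm long, 20 mm diameter where the V supports hold it. Origin: middle of its length, on its axis, 46 mm above the bench; own y along the shaft. A 36 mm diameter, 9 mm thick flange on its +y end only; 20 mm wide at the middle; about 0.36 kg.
- shaft_collar: Turned steel shaft lying in its rack cradle, 128 mm long, 20 mm diameter where the V supports hold it. Origin: middle of its length, on its axis, 46 mm above the bench; own y along the shaft. A 30 mm diameter, 28 mm long collar around its middle (a grasp there is 30 mm wide); about 0.38 kg.
- shaft_necked: Turned steel shaft lying in its rack cradle, 128 mm long, 20 mm diameter where the V supports hold it. Origin: middle of its length, on its axis, 46 mm above the bench; own y along the shaft. Necked down to 11 mm diameter for the last 16 mm at both ends; 20 mm wide at the middle; about 0.26 kg.
- cradle_a: Black cradle fixed on the grey rack; four alike in a row, 70 mm apart; this one, wherever in the row, holds shaft_plain at the start. Two V supports, 12 mm thick, tops 50 mm above the bench, 34 mm either side of the middle, 56 mm free between them, on a foot 44 x 92 x 5 mm. Origin: centre of its underside, 15 mm above the bench, 31 mm below the shaft's axis; x along the row, y along the shaft.
- cradle_b: Black cradle fixed on the grey rack; four alike in a row, 70 mm apart; this one, wherever in the row, holds shaft_flange at the start. Two V supports, 12 mm thick, tops 50 mm above the bench, 34 mm either side of the middle, 56 mm free between them, on a foot 44 x 92 x 5 mm. Origin: centre of its underside, 15 mm above the bench, 31 mm below the shaft's axis; x along the row, y along the shaft.
- cradle_c: Black cradle fixed on the grey rack; four alike in a row, 70 mm apart; this one, wherever in the row, holds shaft_collar at the start. Two V supports, 12 mm thick, tops 50 mm above the bench, 34 mm either side of the middle, 56 mm free between them, on a foot 44 x 92 x 5 mm. Origin: centre of its underside, 15 mm above the bench, 31 mm below the shaft's axis; x along the row, y along the shaft.
- cradle_d: Black cradle fixed on the grey rack; four alike in a row, 70 mm apart; this one, wherever in the row, holds shaft_necked at the start. Two V supports, 12 mm thick, tops 50 mm above the bench, 34 mm either side of the middle, 56 mm free between them, on a foot 44 x 92 x 5 mm. Origin: centre of its underside, 15 mm above the bench, 31 mm below the shaft's axis; x along the row, y along the shaft.
- handle: Steel pull handle at one end of the rack (near or far, as it lies; the other end has a low flat plate): upright loop with a black 16 mm grip, 90 mm wide, top 75 mm above the bench. Origin: centre of its foot, 15 mm above the bench, in line with the row; the cradles' centres lie 63, 133, 203 and 273 mm from it. Rack board 370 x 120 mm, top 15 mm above the bench (edges 21).
- pallet: Drilled aluminium plate 380 x 160 x 15 mm, fixed. Origin: centre of its underside; x along the row to the datum stop, a dark steel bar 22 x 110 mm at x 173 mm, 51 mm high. Four nests at x 105, 35, -35, -105 mm, y 0: pairs of steel Vs like the cradles', tops 50 mm high, mouths 36 mm; a seated shaft lies along y with its axis 46 mm up. The Vs centre a shaft let down within 10 mm.
There are look-alikes about, which are no part of the job. Leave any green or pink look-alike of the shaft_collar alone.

How it is judged:
By the outcome, as a careful person would: the job done as asked, in the order asked, and still so for the second after the job is handed in, with the robot touching nothing.
It also fails if it takes over 104 s, if anything falls off the work surface, if the arm or the gripper's body presses on something with over 40 N, if the wrist force passes 120 N, or if a joint passes its speed limit or range.

## Working session

There is one attempt and no reset: what is moved stays moved. The work goes in short steps, Python scripts to look and compute and a tool call to move; the robot and the scene stay as the last step left them, time stands still between calls to the robot, and variables do not carry over. Pictures are saved under pics/ and viewed, at most 14 in all, crops included, and the job is handed in when it is done.

```bash
mkdir -p pics; ls; python3 - <<'E'
from station import sense, eyes, job
import cv2,numpy as np
s=sense();print(s)
for n in("top","side"):
    d=eyes.snapshot(n);cv2.imwrite(f"pics/{n}0.png",d["pixels"][:,:,::-1])
    np.savez(f"{n}0.npz",**d)
    print(n,d["fov_y"],d["cx"],d["cy"],d["R"],d["t"])
E
```

```text
pics
{'t': 0.0, 'q': array([-1.47554538e+00,  5.28493360e-01,  1.43394247e+00,  2.52293634e-05,
        1.18138274e+00, -1.78523257e-01]), 'qd': array([ 0.00064306,  0.00152665, -0.00034949,  0.00186196,  0.0023336 ,
       -0.00090808]), 'tau': array([-1.31214110e-03, -4.42350626e+01, -1.78026921e+01, -3.86630918e-04,
        8.38292734e-03, -4.83075212e-06]), 'tcp_pos': array([ 0.16893384, -0.60102485,  0.25230408]), 'tool_rot': array([ 9.90645623e-01,  1.36455159e-01,  5.79807764e-05, -1.11150968e-03]), 'force': array([-0.01751925, -0.54776197, -0.04390672]), 'ft_torque': array([-0.00697061, -0.03510192, -0.03921987]), 'gripper_force': 0.0, 'finger_gap': 0.9990231698715436}
top 51.59438702773076 256.54112324757256 201.1114890896515 [[ 0.017598   -0.9998373   0.00396   ]
 [-0.99658731 -0.01785999 -0.08059009]
 [ 0.0806477  -0.00252826 -0.99673946]] [-0.23083738  0.50315363  1.0711505 ]
side 44.538558608830954 254.96984430423964 199.17229548183465 [[ 0.7160807  -0.69793938  0.01044299]
 [-0.51753182 -0.54090424 -0.66301087]
 [ 0.46839005  0.46936471 -0.74853693]] [-0.51934124  0.19628938  1.41510906]
```

View pics/top0.png

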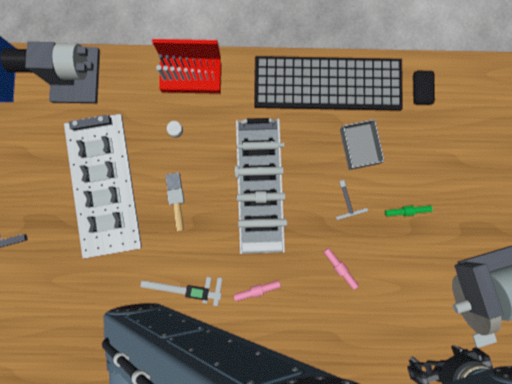

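View pics/side0.png

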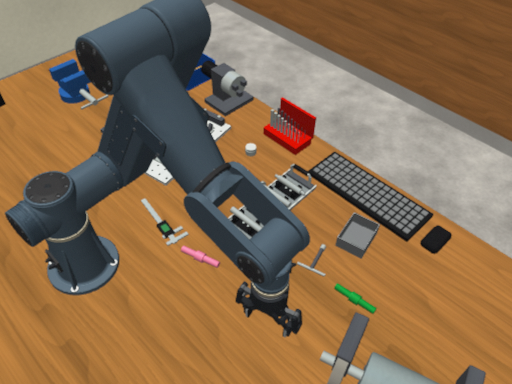

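Top view: the rack is at (260,185), with a dark bar at its far end (258,121). The pallet is at (102,185), with a dark stop at (90,122). The green (408,210) and pink (341,269), (257,290) look-alikes lie on the bench. I'll crop and measure next.

```bash
cat > h.py <<'E'
import numpy as np,cv2
def load(n): return dict(np.load(n))
def f(d): return 192/np.tan(np.radians(d["fov_y"]/2))
def cloud(d):
    z=d["range_z"]; v,u=np.indices(z.shape); F=f(d)
    P=np.stack([(u-d["cx"])/F*z,(v-d["cy"])/F*z,z],-1)
    return (P-d["t"])@d["R"]      # world
def proj(d,X):
    c=np.asarray(X)@d["R"].T+d["t"]; return c[...,:2]/c[...,2:]*f(d)+[d["cx"],d["cy"]]
def ray(d,u,v,h):
    r=np.array([(u-d["cx"])/f(d),(v-d["cy"])/f(d),1])@d["R"]; o=-d["t"]@d["R"]
    return o+r*(h-o[2])/r[2]
E
python3 - <<'E'
from h import *
d=load("top0.npz")
im=d["pixels"][:,:,::-1]
a=cv2.resize(im[105:262,225:295],None,fx=3.7,fy=3.7,interpolation=cv2.INTER_CUBIC)
b=cv2.resize(im[105:262,55:150],None,fx=3.7,fy=3.7,interpolation=cv2.INTER_CUBIC)
cv2.imwrite("pics/c1.png",np.hstack([b,a]))
W=cloud(d)
np.set_printoptions(precision=3,suppress=True)
print("bench z",np.median(W[300:310,300:320,2]))
for (u,v) in [(260,146),(260,171),(260,197),(260,222),(258,121),(260,247),(96,147),(98,171),(101,197),(104,222),(90,122),(70,122),(80,255),(138,247),(121,115)]:print(u,v,W[v,u])
# rack axis: mask of points over board
for nm,(u0,u1,v0,v1) in dict(rack=(225,295,105,262),pal=(55,150,105,262)).items():
    w=W[v0:v1,u0:u1]; m=(w[...,2]>.010)
    m=cv2.morphologyEx(m.astype(np.uint8),cv2.MORPH_OPEN,np.ones((3,3)))>0
    print(nm,cv2.minAreaRect((w[m][:,:2]).astype(np.float32)), "zmax",np.sort(w[...,2][m])[-5:])
    print(np.round(np.array([np.max(W[r,u0+20:u1-20,2]) for r in range(v0,v1,2)])*1000).astype(int))
E
```

```text
bench z 0.0008960705976493193
260 146 [ 0.654 -0.228  0.053]
260 171 [ 0.585 -0.23   0.055]
260 197 [ 0.515 -0.231  0.062]
260 222 [ 0.449 -0.232  0.055]
258 121 [ 0.717 -0.222  0.071]
260 247 [ 0.382 -0.234  0.019]
96 147 [0.649 0.226 0.022]
98 171 [0.583 0.217 0.021]
101 197 [0.511 0.206 0.021]
104 222 [0.442 0.194 0.02 ]
90 122 [0.713 0.235 0.046]
70 122 [0.712 0.29  0.045]
80 255 [0.351 0.263 0.003]
138 247 [0.376 0.1   0.016]
121 115 [0.747 0.168 0.002]
rack ((0.574367344379425, -0.23021534085273743), (0.15914221107959747, 0.4246402680873871), 86.23455047607422) zmax [1.109 1.109 1.109 1.109 1.109]
[1109   22    4    6 1109    5    4   78   79 1109   44   27   29   21
   19 1109 1109   51   51   59   61   58   53   51   51   37   18   20
   19   52   51   48   61   61   57   50   52   50 1109   20   19   17
   50   51 1109   64 1109   63   59   51   50   19   20   20   20   52
   52   49   57   62   59   54   52   53   20   21   19   21 1109 1109
   23   24   23   21   17 1109    5    4    5]
pal ((0.5691851377487183, 0.05183258652687073), (0.38235771656036377, 0.4873589873313904), 9.133951187133789) zmax [1.109 1.109 1.109 1.109 1.109]
[   5    7    6    6 1109   48   54 1109   54   52   54   47   36   20
   21 1109   54   49   54   49   44   45   49   50   50   50   34   21
 1109   52   51   54   48   42   44   51   46   53   49   21   22   54
   49   54   50   48   43   49   53   48   52   45   22 1109   50   50
 1109   49 1109 1109   48   52 1109   54   20   21   21   20   21   21
   21   21   20   22   20   18   17    5    6]
```

View pics/c1.png

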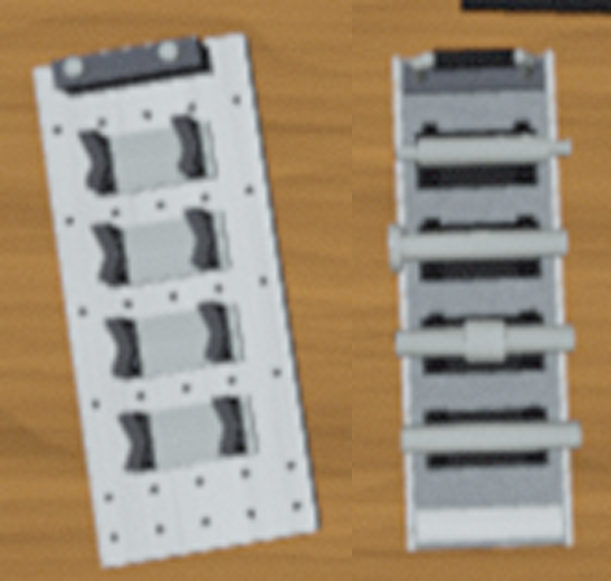

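The handle (loop 78 mm high) is at the far end, crop (475,60), and the datum stop is also at the far end, crop (130,65). From far to near the order is necked, flange (its flange on the +y side), collar, plain. Possible mix-ups: the green (408,210) and pink (341,269), (257,290) look-alikes on the bench, which are excluded, and the low plate at (260,247), which isn't the handle. Next I'll measure precisely.

```bash
cat > meas.py <<'E'
from h import *
np.set_printoptions(precision=4,suppress=True)
def shafts(d,box=(225,295,130,238),side=None):
    W=cloud(d);im=d["pixels"];u0,u1,v0,v1=box
    g=im.min(-1)
    m=np.zeros(g.shape,np.uint8)
    m[v0:v1,u0:u1]=((g>125)&(W[...,2]>.040)&(W[...,2]<.075))[v0:v1,u0:u1]
    m=cv2.morphologyEx(m,cv2.MORPH_CLOSE,np.ones((3,3)))
    n,l,s,c=cv2.connectedComponentsWithStats(m)
    out=[]
    for i in range(1,n):
        if s[i,4]<80: continue
        ys,xs=np.nonzero(l==i)
        P=np.array([ray(d,x,y,.046) for x,y in zip(xs,ys)])[:,:2]
        r=cv2.minAreaRect(P.astype(np.float32)); q=P-P.mean(0)
        a=np.linalg.svd(q,full_matrices=False)[2][0]; a*=np.sign(a[1])
        t=q@a; mid=P.mean(0)+a*(t.max()+t.min())/2
        out.append((mid,np.degrees(np.arctan2(-a[0],a[1])),t.max()-t.min(),r[0],r[1],np.median(W[ys,xs,2])))
    return out
E
python3 - <<'E'
from meas import *
d=load("top0.npz")
for o in shafts(d):print(*o)
W=cloud(d);im=d["pixels"];g=im.min(-1)
m=np.zeros(g.shape,np.uint8);m[105:262,55:150]=(g>130)[105:262,55:150]
m=cv2.morphologyEx(m,cv2.MORPH_CLOSE,np.ones((5,5)))
c=max(cv2.findContours(m,0,1)[0],key=cv2.contourArea)
h=cv2.convexHull(c)[:,0]
P=np.array([ray(d,*p,.015)[:2] for p in h]).astype(np.float32)
r=cv2.minAreaRect(P);print("pallet plate",r)
# V supports of nests: dark, high
m=np.zeros(g.shape,np.uint8);m[130:238,65:130]=((g<110)&(W[...,2]>.028)&(W[...,2]<.06))[130:238,65:130]
n,l,s,cc=cv2.connectedComponentsWithStats(m)
for i in range(1,n):
    if s[i,4]>15:
        w=W[l==i]; print(s[i,4],cc[i],w.mean(0),"ray",ray(d,*cc[i],.045))
# rack board
w=W[108:258,228:292].reshape(-1,3);k=(w[:,2]>.008)&(w[:,2]<.03)
print("rack",cv2.minAreaRect(w[k][:,:2].astype(np.float32)))
w=W[115:128,230:290];k=(w[...,2]>.06)&(w[...,2]<.09);print("handle",w[k].mean(0),k.sum())
E
```

```text
[ 0.6575 -0.2285] 3.1953576070663043 0.12538981644691835 (0.6581948399543762, -0.228536456823349) (0.016542531549930573, 0.12498828768730164) 0.054082884331238604
[ 0.5871 -0.2257] 2.8663682938032187 0.12771492637523105 (0.5841314196586609, -0.22572845220565796) (0.03270754590630531, 0.12710078060626984) 0.05543762892293169
[ 0.5174 -0.2323] 3.042890265542596 0.12693987781536323 (0.5177677869796753, -0.2322574257850647) (0.024292858317494392, 0.12640239298343658) 0.055855914255992095
[ 0.447  -0.2375] 2.666088529015183 0.1286915239654161 (0.4468100965023041, -0.23750540614128113) (0.019100124016404152, 0.12865915894508362) 0.0548265115104438
pallet plate ((0.5470701456069946, 0.20830148458480835), (0.3851020038127899, 0.1630699187517166), 10.889469146728516)
90 [105.8444 144.5778] [0.6527 0.1915 0.041 ] ray [0.6518 0.19   0.045 ]
92 [ 81.3261 148.5543] [0.6407 0.2579 0.0402] ray [0.6397 0.2558 0.045 ]
82 [109.4146 169.5   ] [0.5844 0.1787 0.0406] ray [0.5837 0.177  0.045 ]
87 [ 84.7931 173.4713] [0.5723 0.2446 0.0409] ray [0.5717 0.2429 0.045 ]
90 [113.1 194.2] [0.5173 0.1655 0.0408] ray [0.5169 0.164  0.045 ]
88 [ 88.3295 198.5   ] [0.5045 0.2317 0.0405] ray [0.5042 0.2298 0.045 ]
84 [116.8452 219.6429] [0.449  0.1523 0.0407] ray [0.4488 0.1508 0.045 ]
80 [ 91.675 224.05 ] [0.4359 0.2186 0.0418] ray [0.4359 0.2174 0.045 ]
rack ((0.570619523525238, -0.2270500659942627), (0.15702597796916962, 0.4153425991535187), 87.35021209716797)
handle [ 0.7178 -0.2213  0.0726] 165
```

```bash
cat > go.py <<'E'
import sys,numpy as np
from scipy.spatial.transform import Rotation as R
from station import sense
RH,PH=2.8,10.8   # headings of the rows, deg
P={'s1':(.657,-.2285,RH),'s2':(.5865,-.2257,RH),'s3':(.5174,-.2323,RH),'s4':(.447,-.2375,RH),
   'n1':(.6485,.2268,PH),'n2':(.580,.2137,PH),'n3':(.512,.2006,PH),'n4':(.4435,.1875,PH)}
s=sense();r=R.from_quat(s["tool_rot"]);p=s["tcp_pos"]
print("at",s["t"],p.round(4),"F",s["force"].round(1),"gap",round(s["finger_gap"],3),round(s["gripper_force"],1),"q",s["q"].round(2))
for a in sys.argv[1:]:
    k,z=a.split(':');x,y,h=P[k]
    d=r.inv().apply(np.array([x,y,float(z)])-p)
    ty=r.apply([0,1,0]);e=(np.radians(h)-np.arctan2(ty[1],ty[0])+np.pi/2)%np.pi-np.pi/2
    print(a,d.round(4),"turn",round(-e,4))
E
python3 go.py s1:.16
```

```text
at 0.1 [ 0.169  -0.6011  0.2524] F [-0.1  0.5 -0.8] gap 1.001 0.0 q [-1.48  0.53  1.43  0.    1.18 -0.18]
s1:.16 [ 0.5706 -0.2266  0.0931] turn -1.3459
```

Units first: shifts go in shares of 0.8 m and turns go in shares of 90 degrees. So 0.571 m / 0.8 = 0.7138, -0.227 m / 0.8 = -0.2838, -1.346 rad / 1.5708 = -0.8569.

{"method": "inch_along", "body": {"segments": [[[0.7138,-0.2838,0.025],-0.8569,0.55],[[0.7138,-0.2838,0.025],-0.8569,0.55],[[0.7138,-0.2838,0.025],-0.8569,0.55],[[0.7138,-0.2838,0.025],-0.8569,0.55],[[0.7138,-0.2838,0.025],-0.8569,0.55],[[0.7138,-0.2838,0.025],-0.8569,0.55],[[0.7138,-0.2838,0.025],-0.8569,0.55],[[0.7138,-0.2838,0.025],-0.8569,0.55],[[0.7138,-0.2838,0.025],-0.8569,0.55],[[0.7138,-0.2838,0.025],-0.8569,0.55],[[0.7138,-0.2838,0.025],-0.8569,0.55],[[0.7138,-0.2838,0.025],-0.8569,0.55],[[0.7138,-0.2838,0.025],-0.8569,0.55],[[0.7138,-0.2838,0.1163],-0.8569,0.55],[[0.7138,-0.2838,0.1163],-0.8569,0.55],[[0.7138,-0.2838,0.1163],-0.8569,0.55],[[0.7138,-0.2838,0.1163],-0.8569,0.55],[[0.7138,-0.2838,0.1163],-0.8569,0.55]], "force": 80}}

```text
t: 1.9
tcp_pos: [0.6583, -0.2299, 0.1623]
tool_rot: [0.69, 0.724, 0.0, 0.002]
force: [0.8, -0.6, 0.5]
finger_gap: 0.55
gripper_force: 0.0
```

```bash
python3 go.py s1:.053
python3 - <<'E'
from station import eyes
from meas import *
d=eyes.snapshot("side");np.savez("side1.npz",**d)
im=d["pixels"][:,:,::-1].copy()
cv2.imwrite("pics/s1.png",cv2.resize(im[130:260,200:350],None,fx=4,fy=4,interpolation=cv2.INTER_CUBIC))
d=eyes.snapshot("top");np.savez("top1.npz",**d)
E
```

```text
at 1.9 [ 0.6583 -0.2299  0.1623] F [ 0.8 -0.6  0.5] gap 0.55 0.0 q [-0.5   0.72  1.31 -0.    1.1  -0.54]
s1:.053 [ 0.0017 -0.0016  0.1093] turn -0.0006
```

View pics/s1.png

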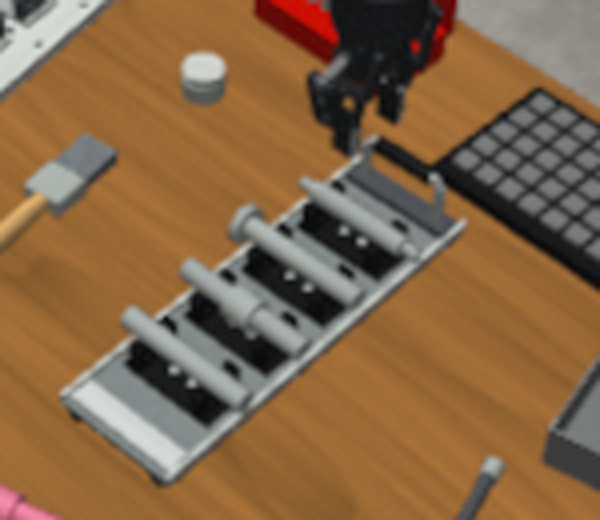

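The side crop confirms it: the handle loop is at (400,170), then necked (355,215), flange (295,255), collar (243,310), plain (185,355). The gripper is above the far end. I'll cross-check the middles with the side camera.

```bash
python3 - <<'E'
from meas import *
d=load("side1.npz")
for o in shafts(d,(222,320,165,240)):print(o[0],o[1],o[2],o[5])
W=cloud(d);g=d["pixels"].min(-1)
for o in shafts(load("top0.npz")):
    c=proj(d,[*o[0],.046]);print("top-mid in side",c.round(1))
w=W[160:190,270:320];k=(w[...,2]>.06)&(w[...,2]<.085);print("handle",w[k].mean(0),k.sum())
E
```

```text
[ 0.6624 -0.2311] 2.167911434777047 0.1259210706120686 0.05380639225093199
[ 0.5921 -0.2229] 2.088846030247199 0.13274481266040072 0.054438002045659344
[ 0.5222 -0.23  ] 2.7213840843333172 0.1268762804561667 0.055230732163262346
[ 0.4511 -0.2365] 2.292718118736759 0.1266911174088805 0.05412655564201369
top-mid in side [288.  184.1]
top-mid in side [272.8 194.3]
top-mid in side [259.2 206.5]
top-mid in side [244.5 219.1]
handle [ 0.7164 -0.2273  0.0702] 99
```

In the tool's units: 0.109 m / 0.8 = 0.1363, 0.1 m / 0.8 = 0.125.

{"method": "inch_along", "body": {"segments": [[[0,0,0.05],0,0.55],[[0,0,0.1],0,0.55],[[0,0,0.125],0,0.55],[[0,0,0.1363],0,0.55],[[0,0,0.1363],0,0.55],[[0,0,0.1363],0,0.55],[[0,0,0.1363],0,0.1],[[0,0,0.1363],0,0.1],[[0,0,0.1363],0,0.1],[[0,0,0.1363],0,0.1],[[0,0,0.1363],0,0.1]], "force": 80}}

```text
t: 3.1
tcp_pos: [0.6583, -0.2293, 0.0534]
tool_rot: [0.689, 0.724, 0.0, 0.001]
force: [-2.3, -0.5, 6.7]
finger_gap: 0.207
gripper_force: 78.0
```

```bash
python3 go.py n1:.16
```

```text
at 3.1 [ 0.6583 -0.2293  0.0534] F [-2.3 -0.5  6.7] gap 0.207 78.0 q [-0.5   0.86  1.36 -0.    0.91 -0.54]
n1:.16 [ 0.4559  0.013  -0.1073] turn -0.1392
```

In the tool's units: 0.456 m / 0.8 = 0.57, 0.43 m / 0.8 = 0.5375, -0.139 rad / 1.5708 = -0.0885.

{"method": "inch_along", "body": {"segments": [[[0,0,-0.0375],0,0.1],[[0,0,-0.075],0,0.1],[[0,0,-0.1125],0,0.1],[[0.05,0,-0.1338],0,0.1],[[0.1125,0.0038,-0.1338],-0.0127,0.1],[[0.175,0.0063,-0.1338],-0.0318,0.1],[[0.2375,0.0088,-0.1338],-0.0509,0.1],[[0.3,0.0113,-0.1338],-0.0637,0.1],[[0.3625,0.0125,-0.1338],-0.0764,0.1],[[0.425,0.015,-0.1338],-0.0885,0.1],[[0.4875,0.0163,-0.1338],-0.0885,0.1],[[0.5375,0.0163,-0.1338],-0.0885,0.1],[[0.57,0.0163,-0.1338],-0.0885,0.1],[[0.57,0.0163,-0.1338],-0.0885,0.1],[[0.57,0.0163,-0.1338],-0.0885,0.1],[[0.57,0.0163,-0.1338],-0.0885,0.1]]}}

```text
t: 4.7
tcp_pos: [0.6479, 0.2262, 0.158]
tool_rot: [0.638, 0.77, -0.0, -0.0]
force: [-0.2, 0.6, -2.5]
finger_gap: 0.21
gripper_force: 78.4
```

```bash
python3 go.py n1:.054
python3 - <<'E'
from station import eyes
from meas import *
t=[]
for n in("top","side"):
    d=eyes.snapshot(n);np.savez(n+"2.npz",**d);im=d["pixels"][:,:,::-1]
    b=im[100:250,50:160] if n=="top" else im[60:210,130:260]
    t.append(cv2.resize(b,None,fx=3,fy=3,interpolation=cv2.INTER_CUBIC))
cv2.imwrite("pics/n1.png",np.hstack(t))
E
```

```text
at 4.7 [0.6479 0.2262 0.158 ] F [-0.2  0.6 -2.5] gap 0.21 78.4 q [ 0.17  0.72  1.35 -0.    1.08 -0.01]
n1:.054 [0.0005 0.0007 0.104 ] turn -0.0014
```

View pics/n1.png

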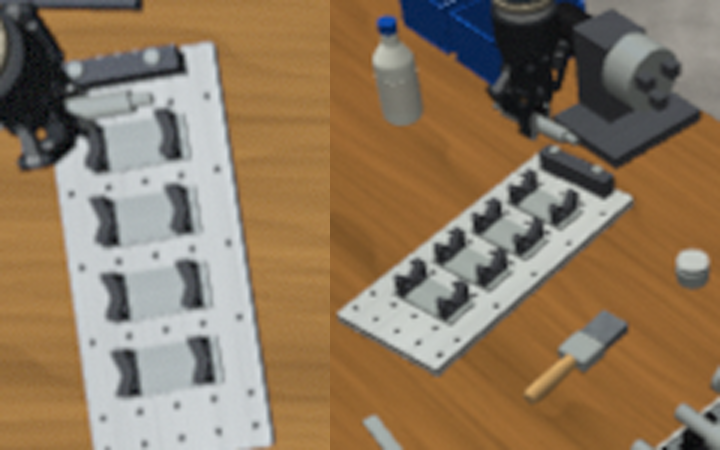

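The necked shaft is held level above nest 1: top part (115,103), side part (555,128). The side view shows the whole pallet, so I'll cross-check the nest positions with it.

```bash
python3 - <<'E'
from meas import *
d=load("side2.npz");W=cloud(d);g=d["pixels"].min(-1)
m=np.zeros(g.shape,np.uint8);m[105:185,130:232]=(W[...,2]>.011)[105:185,130:232]&(W[...,2]<.06)[105:185,130:232]
m=cv2.morphologyEx(m,cv2.MORPH_OPEN,np.ones((2,2)))
n,l,s,c=cv2.connectedComponentsWithStats(m);i=1+np.argmax(s[1:,4]);w=W[l==i]
print(s[i],cv2.minAreaRect(w[:,:2].astype(np.float32)))
k=((W[...,2]>.032)&(W[...,2]<.058)&(g<110)).astype(np.uint8);k[:105]=0;k[185:]=0;k[:,:130]=0;k[:,232:]=0
n,l,s,c=cv2.connectedComponentsWithStats(k)
for i in range(1,n):
    if s[i,4]>8: print(s[i,4],c[i].round(1),W[l==i].mean(0),W[l==i].min(0)[:2],W[l==i].max(0)[:2])
E
```

```text
[ 134  110   98   73 2713] ((0.17547914385795593, -0.23196184635162354), (1.517970323562622, 0.35281941294670105), 48.9979248046875)
136 [211.3 115.6] [0.7128 0.2316 0.0418] [0.6966 0.1803] [0.7348 0.2948]
37 [194.2 121.1] [0.645  0.2537 0.0396] [0.6189 0.2456] [0.6671 0.2637]
39 [207.3 128. ] [0.6543 0.1871 0.0403] [0.6321 0.1781] [0.6785 0.1993]
36 [182.1 130.6] [0.5759 0.2409 0.0403] [0.5527 0.2329] [0.5984 0.2496]
36 [195.5 137.7] [0.5858 0.1738 0.0413] [0.5652 0.1628] [0.6103 0.1826]
37 [169.6 140.6] [0.5066 0.2272 0.0409] [0.4833 0.217 ] [0.527 0.24 ]
42 [183.2 148.1] [0.5178 0.1614 0.0401] [0.4939 0.1505] [0.5441 0.1741]
37 [156.5 151.1] [0.4379 0.2147 0.0407] [0.4145 0.2024] [0.4604 0.2284]
46 [170.6 158.8] [0.4503 0.1478 0.0403] [0.4264 0.139 ] [0.4732 0.1564]
```

In the tool's units: 0.104 m / 0.8 = 0.13, 0.1 m / 0.8 = 0.125.

```bash
sed -i "s/(.6485,.2268,PH)/(.649,.2247,PH)/;s/(.580,.2137,PH)/(.580,.2117,PH)/;s/(.512,.2006,PH)/(.512,.1987,PH)/;s/(.4435,.1875,PH)/(.4437,.1857,PH)/" go.py
```

{"method": "inch_along", "body": {"segments": [[[-0.0013,0.0013,0.0375],0,0.1],[[-0.0013,0.0013,0.075],0,0.1],[[-0.0013,0.0013,0.1063],0,0.1],[[-0.0013,0.0013,0.1188],0,0.1],[[-0.0013,0.0013,0.125],0,0.1],[[-0.0013,0.0013,0.13],0,0.1],[[-0.0013,0.0013,0.13],0,0.1],[[-0.0013,0.0013,0.13],0,0.1],[[-0.0013,0.0013,0.13],0,0.3],[[-0.0013,0.0013,0.13],0,0.55],[[-0.0013,0.0013,0.13],0,0.55],[[-0.0013,0.0013,0.13],0,0.55],[[-0.0013,0.0013,0.0875],0,0.55],[[-0.0013,0.0013,0.0375],0,0.55],[[-0.0013,0.0013,0],0,0.55],[[-0.0013,0.0013,0],0,0.55]]}}

```text
t: 6.4
tcp_pos: [0.6527, 0.2273, 0.1642]
tool_rot: [0.638, 0.77, 0.004, 0.004]
force: [0.9, 0.8, -0.3]
finger_gap: 0.549
gripper_force: 0.0
```

```bash
python3 go.py s2:.16
```

```text
at 6.4 [0.6527 0.2273 0.1642] F [ 0.9  0.8 -0.3] gap 0.549 0.0 q [ 0.17  0.71  1.34  0.    1.08 -0.01]
s2:.16 [-0.4326 -0.1498  0.0026] turn 0.1393
```

In the tool's units: -0.431 m / 0.8 = -0.5388, -0.41 m / 0.8 = -0.5125, 0.139 rad / 1.5708 = 0.0885.

{"method": "inch_along", "body": {"segments": [[[-0.05,-0.0175,0],0,0.55],[[-0.1125,-0.0375,0],0.0127,0.55],[[-0.175,-0.0588,0],0.0318,0.55],[[-0.225,-0.075,0],0.0446,0.55],[[-0.275,-0.0913,0],0.0637,0.55],[[-0.325,-0.1075,0],0.0764,0.55],[[-0.375,-0.125,0],0.0885,0.55],[[-0.425,-0.1413,0],0.0885,0.55],[[-0.475,-0.1588,0],0.0885,0.55],[[-0.5125,-0.1713,0],0.0885,0.55],[[-0.5388,-0.18,0],0.0885,0.55],[[-0.5388,-0.18,0],0.0885,0.55],[[-0.5388,-0.18,0],0.0885,0.55],[[-0.5388,-0.18,0],0.0885,0.55],[[-0.5388,-0.18,0],0.0885,0.55]]}}

```text
t: 7.9
tcp_pos: [0.5883, -0.2222, 0.1581]
tool_rot: [0.689, 0.725, 0.0, -0.0]
force: [-0.3, 0.1, 0.4]
finger_gap: 0.549
gripper_force: 0.0
```

```bash
python3 go.py s2:.053
python3 - <<'E'
from station import eyes
from meas import *
t=[]
for n in("top","side"):
    d=eyes.snapshot(n);np.savez(n+"3.npz",**d);im=d["pixels"][:,:,::-1]
    b=im[100:250,50:160] if n=="top" else im[60:210,130:260]
    t.append(cv2.resize(b,None,fx=3,fy=3,interpolation=cv2.INTER_CUBIC))
cv2.imwrite("pics/n1b.png",np.hstack(t))
for o in shafts(load("top3.npz"),(55,150,125,240)):print(o[0],o[1],o[2],o[5])
for o in shafts(load("side3.npz"),(140,235,105,185)):print(o[0],o[1],o[2],o[5])
E
```

```text
at 7.9 [ 0.5883 -0.2222  0.1581] F [-0.3  0.1  0.4] gap 0.549 0.0 q [-0.54  0.65  1.5   0.    0.99 -0.59]
s2:.053 [-0.0035 -0.0019  0.1051] turn 0.0019
[0.6489 0.2285] 11.531955768711034 0.12921070425273468 0.05364148960970496
[0.6519 0.2266] 12.224865035783248 0.12311362209223178 0.052717831604787116
```

View pics/n1b.png

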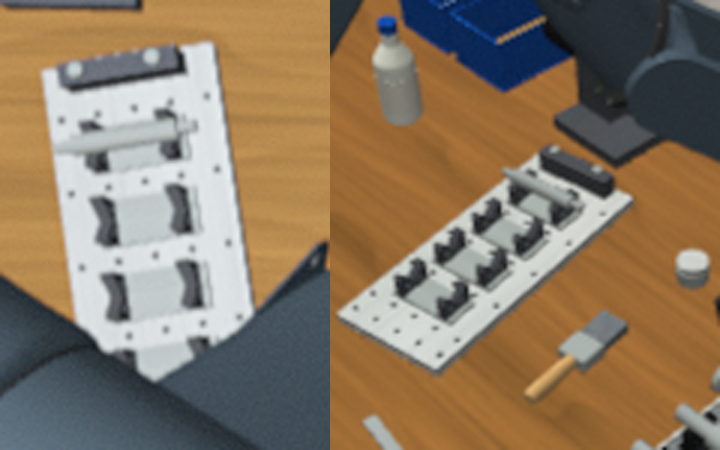

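Necked is seated in nest 1, top (125,135) and side (542,185). Its mid is about (0.649, 0.2275), level and about 3 mm off centre, which is within tolerance. Next is the flange shaft.

In the tool's units: 0.105 m / 0.8 = 0.1313, -0.003 m / 0.8 = -0.0038.

{"method": "inch_along", "body": {"segments": [[[-0.0038,0,0.05],0,0.55],[[-0.0038,0,0.1],0,0.55],[[-0.0038,0,0.1225],0,0.55],[[-0.0038,0,0.1313],0,0.55],[[-0.0038,0,0.1313],0,0.55],[[-0.0038,0,0.1313],0,0.55],[[-0.0038,0,0.1313],0,0.1],[[-0.0038,0,0.1313],0,0.1],[[-0.0038,0,0.1313],0,0.1],[[-0.0038,0,0.1313],0,0.1],[[-0.0038,0,0.1313],0,0.1]], "force": 100}}

```text
t: 9.1
tcp_pos: [0.5881, -0.2272, 0.0552]
tool_rot: [0.689, 0.725, -0.0, 0.0]
force: [-3.7, -0.3, 4.7]
finger_gap: 0.195
gripper_force: 97.6
```

```bash
python3 go.py n2:.16
```

```text
at 9.1 [ 0.5881 -0.2272  0.0552] F [-3.7 -0.3  4.7] gap 0.195 97.6 q [-0.55  0.8   1.55 -0.    0.8  -0.59]
n2:.16 [ 0.4386  0.0138 -0.1053] turn -0.1386
```

In the tool's units: 0.436 m / 0.8 = 0.545, 0.42 m / 0.8 = 0.525, -0.139 rad / 1.5708 = -0.0885.

{"method": "inch_along", "body": {"segments": [[[0,0,-0.0375],0,0.1],[[0,0,-0.075],0,0.1],[[0,0,-0.1125],0,0.1],[[0.05,0,-0.1338],0,0.1],[[0.1125,0.0038,-0.1338],-0.0127,0.1],[[0.175,0.0063,-0.1338],-0.0318,0.1],[[0.2375,0.0088,-0.1338],-0.0509,0.1],[[0.3,0.0113,-0.1338],-0.0637,0.1],[[0.3625,0.0125,-0.1338],-0.0764,0.1],[[0.425,0.015,-0.1338],-0.0885,0.1],[[0.4875,0.0175,-0.1338],-0.0885,0.1],[[0.525,0.0175,-0.1338],-0.0885,0.1],[[0.545,0.0175,-0.1338],-0.0885,0.1],[[0.545,0.0175,-0.1338],-0.0885,0.1],[[0.545,0.0175,-0.1338],-0.0885,0.1],[[0.545,0.0175,-0.1338],-0.0885,0.1],[[0.545,0.0175,-0.1338],-0.0885,0.1]]}}

```text
t: 10.8
tcp_pos: [0.5814, 0.2076, 0.1603]
tool_rot: [0.639, 0.77, -0.0, 0.0]
force: [0.8, -0.4, -3.1]
finger_gap: 0.199
gripper_force: 98.2
```

```bash
python3 go.py n2:.056
python3 - <<'E'
from station import eyes
from meas import *
d=eyes.snapshot("side");im=d["pixels"][:,:,::-1]
cv2.imwrite("pics/n2.png",cv2.resize(im[60:210,120:260],None,fx=4,fy=4,interpolation=cv2.INTER_CUBIC))
E
```

```text
at 10.8 [0.5814 0.2076 0.1603] F [ 0.8 -0.4 -3.1] gap 0.199 98.2 q [ 0.16  0.63  1.53 -0.    0.98 -0.02]
n2:.056 [ 0.0043 -0.0006  0.1043] turn -0.0029
```

View pics/n2.png

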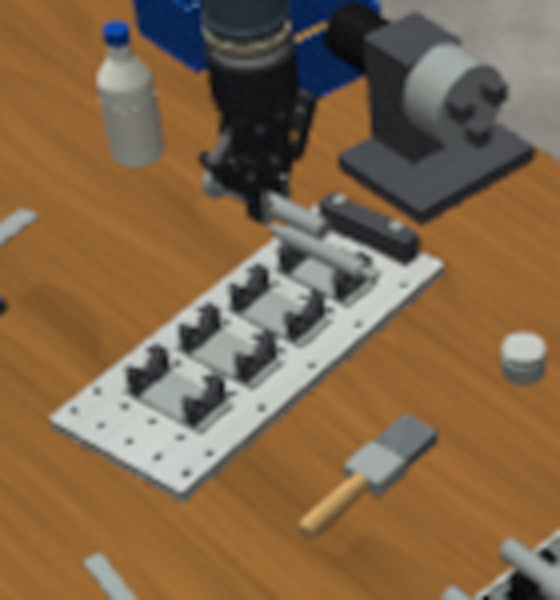

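The flange shaft is held level above nest 2 (295,215), flange end at (215,175). Lowering now.

In the tool's units: 0.104 m / 0.8 = 0.13, 0.1 m / 0.8 = 0.125.

{"method": "inch_along", "body": {"segments": [[[0.0013,0,0.0375],0,0.1],[[0.0013,0,0.075],0,0.1],[[0.0013,0,0.1063],0,0.1],[[0.0013,0,0.1188],0,0.1],[[0.0013,0,0.125],0,0.1],[[0.0013,0,0.13],0,0.1],[[0.0013,0,0.13],0,0.1],[[0.0013,0,0.13],0,0.1],[[0.0013,0,0.13],0,0.3],[[0.0013,0,0.13],0,0.55],[[0.0013,0,0.13],0,0.55],[[0.0013,0,0.13],0,0.55],[[0.0013,0,0.0875],0,0.55],[[0.0013,0,0.0375],0,0.55],[[0.0013,0,0],0,0.55],[[0.0013,0,0],0,0.55],[[0.0013,0,0],0,0.55],[[0.0013,0,0],0,0.55]]}}

```text
t: 12.65
tcp_pos: [0.5798, 0.2102, 0.1591]
tool_rot: [0.638, 0.77, -0.001, -0.001]
force: [-0.4, -0.2, -1.0]
finger_gap: 0.553
gripper_force: 0.0
```

```bash
python3 go.py s3:.16
```

```text
at 12.65 [0.5798 0.2102 0.1591] F [-0.4 -0.2 -1. ] gap 0.553 0.0 q [ 0.17  0.63  1.54 -0.    0.98 -0.02]
s3:.16 [-0.423  -0.144  -0.0005] turn 0.1391
```

In the tool's units: -0.422 m / 0.8 = -0.5275, -0.1425 m / 0.8 = -0.1781, 0.139 rad / 1.5708 = 0.0885.

{"method": "inch_along", "body": {"segments": [[[-0.05,-0.0175,0],0,0.55],[[-0.1125,-0.0375,0],0.0127,0.55],[[-0.175,-0.0588,0],0.0318,0.55],[[-0.225,-0.075,0],0.0446,0.55],[[-0.275,-0.0913,0],0.0637,0.55],[[-0.325,-0.1075,0],0.0764,0.55],[[-0.375,-0.125,0],0.0885,0.55],[[-0.425,-0.1413,0],0.0885,0.55],[[-0.475,-0.1588,0],0.0885,0.55],[[-0.5125,-0.1725,0],0.0885,0.55],[[-0.5275,-0.1781,0],0.0885,0.55],[[-0.5275,-0.1781,0],0.0885,0.55],[[-0.5275,-0.1781,0],0.0885,0.55],[[-0.5275,-0.1781,0],0.0885,0.55],[[-0.5275,-0.1781,0],0.0885,0.55],[[-0.5275,-0.1781,0],0.0885,0.55]]}}

```text
t: 14.25
tcp_pos: [0.52, -0.2295, 0.1604]
tool_rot: [0.689, 0.725, 0.0, -0.0]
force: [0.5, 0.5, -0.5]
finger_gap: 0.554
gripper_force: 0.0
```

```bash
python3 go.py s3:.054
python3 - <<'E'
from station import eyes
from meas import *
t=[]
for n in("top","side"):
    d=eyes.snapshot(n);np.savez(n+"4.npz",**d);im=d["pixels"][:,:,::-1]
    b=im[100:250,50:160] if n=="top" else im[60:210,130:260]
    t.append(cv2.resize(b,None,fx=3,fy=3,interpolation=cv2.INTER_CUBIC))
cv2.imwrite("pics/n2b.png",np.hstack(t))
for o in shafts(load("top4.npz"),(55,150,125,240)):print(o[0],o[1],o[2],o[5])
for o in shafts(load("side4.npz"),(140,235,105,185)):print(o[0],o[1],o[2],o[5])
E
```

```text
at 14.25 [ 0.52   -0.2295  0.1604] F [ 0.5  0.5 -0.5] gap 0.554 0.0 q [-0.61  0.58  1.66  0.    0.9  -0.66]
s3:.054 [-0.0026 -0.0027  0.1064] turn 0.002
[0.6489 0.2285] 11.531955768711034 0.12921070425273468 0.05364037071857408
[0.5799 0.215 ] 10.83918840458862 0.13648584671263608 0.05513704776337521
[0.6534 0.2269] 12.710088311587013 0.12308357625138254 0.05325625092077605
[0.5855 0.2174] 9.68323999505364 0.13599895528070555 0.053601599113310125
```

View pics/n2b.png

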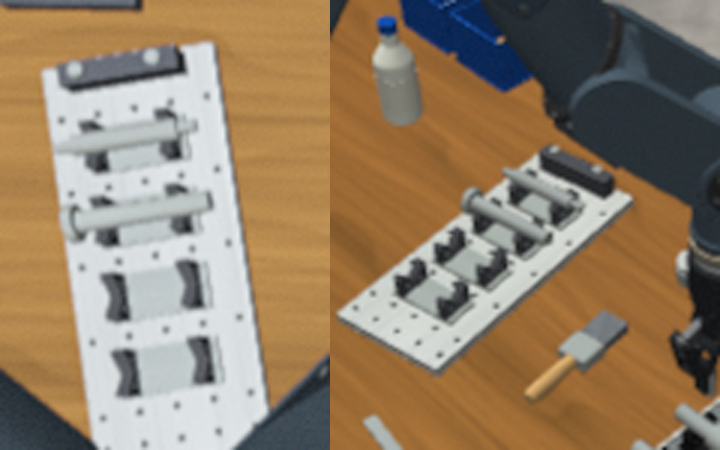

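Flange is seated in nest 2, top (140,213) and side (505,215), level with both ends overhanging alike. Next is the collar.

In the tool's units: 0.106 m / 0.8 = 0.1325, -0.001 m / 0.8 = -0.0013.

{"method": "inch_along", "body": {"segments": [[[-0.0013,-0.0013,0.05],0,0.6],[[-0.0013,-0.0013,0.1],0,0.6],[[-0.0013,-0.0013,0.1225],0,0.6],[[-0.0013,-0.0013,0.1325],0,0.6],[[-0.0013,-0.0013,0.1325],0,0.6],[[-0.0013,-0.0013,0.1325],0,0.6],[[-0.0013,-0.0013,0.1325],0,0.1],[[-0.0013,-0.0013,0.1325],0,0.1],[[-0.0013,-0.0013,0.1325],0,0.1],[[-0.0013,-0.0013,0.1325],0,0.1],[[-0.0013,-0.0013,0.1325],0,0.1]], "force": 100}}

```text
t: 15.45
tcp_pos: [0.5182, -0.2323, 0.0562]
tool_rot: [0.689, 0.725, -0.001, 0.0]
force: [-4.1, 0.5, 6.0]
finger_gap: 0.318
gripper_force: 98.0
```

```bash
python3 go.py n3:.16
```

```text
at 15.45 [ 0.5182 -0.2323  0.0562] F [-4.1  0.5  6. ] gap 0.318 98.0 q [-0.62  0.74  1.71 -0.    0.68 -0.67]
n3:.16 [ 0.4306  0.0155 -0.1044] turn -0.138
```

In the tool's units: 0.428 m / 0.8 = 0.535, 0.41 m / 0.8 = 0.5125, -0.138 rad / 1.5708 = -0.0879.

{"method": "inch_along", "body": {"segments": [[[0,0,-0.0375],0,0.1],[[0,0,-0.075],0,0.1],[[0,0,-0.1125],0,0.1],[[0.05,0,-0.1338],0,0.1],[[0.1125,0.0038,-0.1338],-0.0127,0.1],[[0.175,0.0063,-0.1338],-0.0318,0.1],[[0.2375,0.0088,-0.1338],-0.0509,0.1],[[0.3,0.0113,-0.1338],-0.0637,0.1],[[0.3625,0.0138,-0.1338],-0.0764,0.1],[[0.425,0.0163,-0.1338],-0.0879,0.1],[[0.475,0.0188,-0.1338],-0.0879,0.1],[[0.5125,0.0194,-0.1338],-0.0879,0.1],[[0.535,0.0194,-0.1338],-0.0879,0.1],[[0.535,0.0194,-0.1338],-0.0879,0.1],[[0.535,0.0194,-0.1338],-0.0879,0.1],[[0.535,0.0194,-0.1338],-0.0879,0.1],[[0.535,0.0194,-0.1338],-0.0879,0.1]]}}

```text
t: 17.15
tcp_pos: [0.5134, 0.1953, 0.1613]
tool_rot: [0.639, 0.77, -0.0, -0.0]
force: [0.1, 0.5, -4.2]
finger_gap: 0.317
gripper_force: 100.0
```

```bash
python3 go.py n3:.057
python3 - <<'E'
from station import eyes
from meas import *
d=eyes.snapshot("side");im=d["pixels"][:,:,::-1]
cv2.imwrite("pics/n3.png",cv2.resize(im[60:210,120:260],None,fx=4,fy=4,interpolation=cv2.INTER_CUBIC))
E
```

```text
at 17.15 [0.5134 0.1953 0.1613] F [ 0.1  0.5 -4.2] gap 0.317 100.0 q [ 0.16  0.55  1.71 -0.    0.88 -0.03]
n3:.057 [ 0.0036 -0.0007  0.1043] turn -0.0031
```

View pics/n3.png

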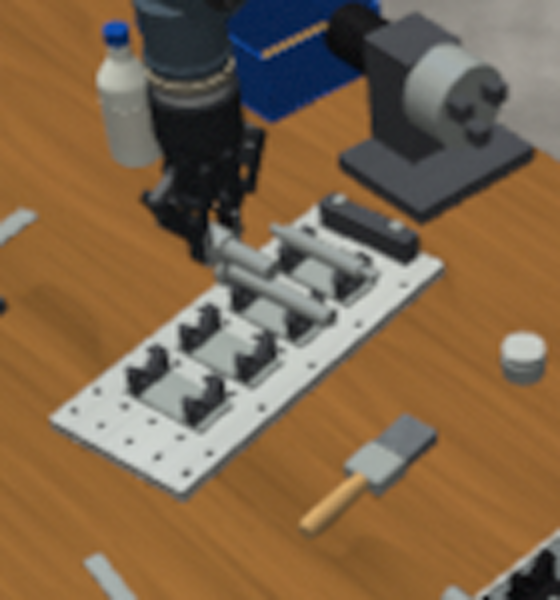

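The collar shaft is held level at (240,250), above nest 3. Lowering now.

In the tool's units: 0.104 m / 0.8 = 0.13, 0.1 m / 0.8 = 0.125.

{"method": "inch_along", "body": {"segments": [[[0,0,0.0375],0,0.1],[[0,0,0.075],0,0.1],[[0,0,0.1063],0,0.1],[[0,0,0.1188],0,0.1],[[0,0,0.125],0,0.1],[[0,0,0.13],0,0.1],[[0,0,0.13],0,0.1],[[0,0,0.13],0,0.1],[[0,0,0.13],0,0.4],[[0,0,0.13],0,0.6],[[0,0,0.13],0,0.6],[[0,0,0.13],0,0.6],[[0,0,0.0875],0,0.6],[[0,0,0.0375],0,0.6],[[0,0,0],0,0.6],[[0,0,0],0,0.6],[[0,0,0],0,0.6],[[0,0,0],0,0.6]]}}

```text
t: 19.0
tcp_pos: [0.5123, 0.1962, 0.1603]
tool_rot: [0.638, 0.77, -0.001, -0.001]
force: [0.5, -0.5, -1.6]
finger_gap: 0.598
gripper_force: 0.0
```

```bash
python3 go.py s4:.16
```

```text
at 19.0 [0.5123 0.1962 0.1603] F [ 0.5 -0.5 -1.6] gap 0.598 0.0 q [ 0.16  0.56  1.71 -0.    0.88 -0.02]
s4:.16 [-0.414  -0.1449  0.0007] turn 0.1382
```

In the tool's units: -0.4145 m / 0.8 = -0.5181, -0.144 m / 0.8 = -0.18, 0.02 rad / 1.5708 = 0.0127.

{"method": "inch_along", "body": {"segments": [[[-0.05,-0.0175,0],0,0.55],[[-0.1,-0.035,0],0.0127,0.55],[[-0.15,-0.0525,0],0.0318,0.55],[[-0.2,-0.07,0],0.0446,0.55],[[-0.25,-0.0875,0],0.0637,0.55],[[-0.3,-0.105,0],0.0764,0.55],[[-0.35,-0.1225,0],0.0879,0.55],[[-0.4,-0.14,0],0.0879,0.55],[[-0.45,-0.1575,0],0.0879,0.55],[[-0.5,-0.1738,0],0.0879,0.55],[[-0.5181,-0.18,0],0.0879,0.55],[[-0.5181,-0.18,0],0.0879,0.55],[[-0.5181,-0.18,0],0.0879,0.55],[[-0.5181,-0.18,0],0.0879,0.55],[[-0.5181,-0.18,0],0.0879,0.55],[[-0.5181,-0.18,0],0.0879,0.55]]}}

```text
t: 20.6
tcp_pos: [0.449, -0.2363, 0.1614]
tool_rot: [0.689, 0.725, 0.0, -0.0]
force: [0.6, 0.8, -0.5]
finger_gap: 0.55
gripper_force: 0.0
```

```bash
python3 go.py s4:.054
python3 - <<'E'
from station import eyes
from meas import *
t=[]
for n in("top","side"):
    d=eyes.snapshot(n);np.savez(n+"5.npz",**d);im=d["pixels"][:,:,::-1]
    b=im[100:250,50:160] if n=="top" else im[60:210,130:260]
    t.append(cv2.resize(b,None,fx=3,fy=3,interpolation=cv2.INTER_CUBIC))
cv2.imwrite("pics/n3b.png",np.hstack(t))
for o in shafts(load("top5.npz"),(55,150,125,240)):print(o[0],o[1],o[2],o[5])
for o in shafts(load("side5.npz"),(140,235,105,185)):print(o[0],o[1],o[2],o[5])
E
```

```text
at 20.6 [ 0.449  -0.2363  0.1614] F [ 0.6  0.8 -0.5] gap 0.55 0.0 q [-0.71  0.51  1.81  0.    0.82 -0.76]
s4:.054 [-0.0011 -0.0021  0.1074] turn 0.002
[0.6489 0.2285] 11.429835130041537 0.12920321149621367 0.053703702641225884
[0.5799 0.215 ] 10.78582887367193 0.13648198726235208 0.05492755071987594
[0.5115 0.1975] 10.712968964438206 0.13310517724736684 0.05536049999631587
[0.5842 0.2187] 9.041920761344896 0.13321403504453405 0.05357978717287268
[0.5165 0.1943] 11.564768811995688 0.13513918260026475 0.054113190205468883
```

View pics/n3b.png

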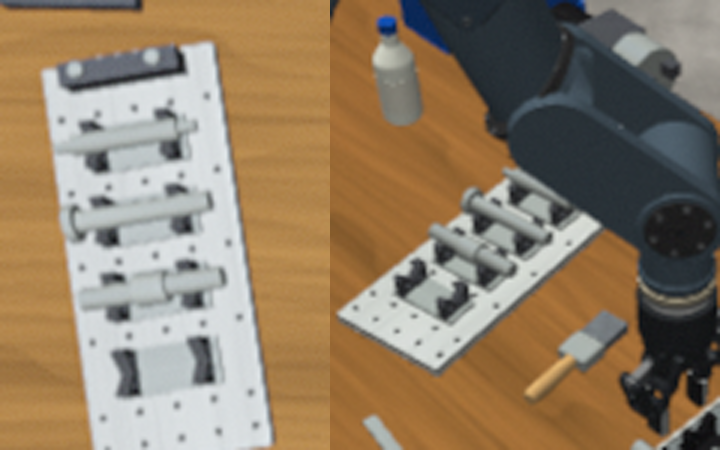

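The collar shaft is seated in nest 3, top (152,290) and side (473,250), and centred. Last is the plain shaft.

In the tool's units: 0.107 m / 0.8 = 0.1338, 0.098 m / 0.8 = 0.1225.

{"method": "inch_along", "body": {"segments": [[[-0.0013,-0.0013,0.05],0,0.55],[[-0.0013,-0.0013,0.1],0,0.55],[[-0.0013,-0.0013,0.1225],0,0.55],[[-0.0013,-0.0013,0.1338],0,0.55],[[-0.0013,-0.0013,0.1338],0,0.55],[[-0.0013,-0.0013,0.1338],0,0.55],[[-0.0013,-0.0013,0.1338],0,0.1],[[-0.0013,-0.0013,0.1338],0,0.1],[[-0.0013,-0.0013,0.1338],0,0.1],[[-0.0013,-0.0013,0.1338],0,0.1],[[-0.0013,-0.0013,0.1338],0,0.1]], "force": 100}}

```text
t: 21.8
tcp_pos: [0.4484, -0.2392, 0.0558]
tool_rot: [0.689, 0.724, 0.0, 0.001]
force: [-0.1, 0.6, 4.9]
finger_gap: 0.202
gripper_force: 97.6
```

```bash
python3 go.py n4:.16
```

```text
at 21.8 [ 0.4484 -0.2392  0.0558] F [-0.1  0.6  4.9] gap 0.202 97.6 q [-0.71  0.7   1.87 -0.    0.57 -0.76]
n4:.16 [ 0.4244  0.0164 -0.1049] turn -0.1392
```

In the tool's units: 0.422 m / 0.8 = 0.5275, 0.16 m / 0.8 = 0.2, -0.139 rad / 1.5708 = -0.0885.

{"method": "inch_along", "body": {"segments": [[[0,0,-0.0375],0,0.1],[[0,0,-0.075],0,0.1],[[0,0,-0.1125],0,0.1],[[0.05,0.0125,-0.1338],0,0.1],[[0.1,0.0313,-0.1338],-0.0127,0.1],[[0.15,0.0438,-0.1338],-0.0318,0.1],[[0.2,0.05,-0.1338],-0.0509,0.1],[[0.25,0.05,-0.1338],-0.0637,0.1],[[0.3,0.05,-0.1338],-0.0764,0.1],[[0.35,0.0438,-0.1338],-0.0885,0.1],[[0.4,0.0375,-0.1338],-0.0885,0.1],[[0.45,0.03,-0.1338],-0.0885,0.1],[[0.5,0.0225,-0.1338],-0.0885,0.1],[[0.5275,0.0206,-0.1338],-0.0885,0.1],[[0.5275,0.0206,-0.1338],-0.0885,0.1],[[0.5275,0.0206,-0.1338],-0.0885,0.1],[[0.5275,0.0206,-0.1338],-0.0885,0.1],[[0.5275,0.0206,-0.1338],-0.0885,0.1]]}}

```text
t: 23.6
tcp_pos: [0.444, 0.1826, 0.1614]
tool_rot: [0.638, 0.77, -0.0, 0.0]
force: [-0.9, -0.6, -3.3]
finger_gap: 0.2
gripper_force: 98.3
```

```bash
python3 go.py n4:.0565
python3 - <<'E'
from station import eyes
from meas import *
d=eyes.snapshot("side");im=d["pixels"][:,:,::-1]
cv2.imwrite("pics/n4.png",cv2.resize(im[60:210,100:260],None,fx=4,fy=4,interpolation=cv2.INTER_CUBIC))
E
```

```text
at 23.6 [0.444  0.1826 0.1614] F [-0.9 -0.6 -3.3] gap 0.2 98.3 q [ 0.16  0.48  1.88 -0.    0.78 -0.03]
n4:.0565 [0.0031 0.0003 0.1049] turn -0.0022
```

View pics/n4.png

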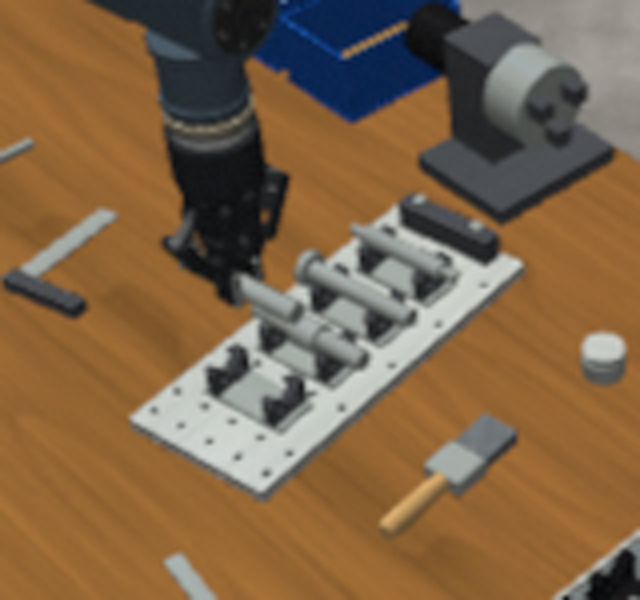

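The plain shaft is held level at (265,297), above nest 4. The other three are seated.

Units first: shifts go in shares of 0.8 m and turns go in shares of 90 degrees. So -0.25 m / 0.8 = -0.3125, -0.2 m / 0.8 = -0.25.

{"method": "inch_along", "body": {"segments": [[[0,0,0.0375],0,0.1],[[0,0,0.075],0,0.1],[[0,0,0.1063],0,0.1],[[0,0,0.1188],0,0.1],[[0,0,0.125],0,0.1],[[0,0,0.1313],0,0.1],[[0,0,0.1313],0,0.1],[[0,0,0.1313],0,0.1],[[0,0,0.1313],0,0.4],[[0,0,0.1313],0,0.55],[[0,0,0.1313],0,0.55],[[0,0,0.1313],0,0.55],[[0,0,0.0875],0,0.55],[[0,0,0.0375],0,0.55],[[0,0,0],0,0.55],[[-0.0625,0,-0.025],0,0.55],[[-0.125,0,-0.05],0,0.55],[[-0.1875,0,-0.05],0,0.55],[[-0.25,0,-0.05],0,0.55],[[-0.3125,0,-0.05],0,0.55]]}}

```text
t: 25.65
tcp_pos: [0.4892, -0.0568, 0.2019]
tool_rot: [0.638, 0.77, 0.0, 0.001]
force: [0.6, 0.2, -0.0]
finger_gap: 0.553
gripper_force: 0.0
```

{"method": "inch_along", "body": {"segments": [[[-0.05,0.0125,0],0,0.55],[[-0.1,0.025,0],0,0.55],[[-0.1,0.025,0],0,0.55],[[-0.1,0.025,0],0,0.55],[[-0.1,0.025,0],0,0.55]]}}

```text
t: 26.15
tcp_pos: [0.5225, -0.1285, 0.201]
tool_rot: [0.637, 0.771, -0.0, -0.001]
force: [0.0, 0.3, 0.2]
finger_gap: 0.549
gripper_force: 0.0
```

```bash
python3 - <<'E'
from station import eyes
from meas import *
t=[]
for n in("top","side"):
    d=eyes.snapshot(n);np.savez(n+"6.npz",**d);im=d["pixels"][:,:,::-1]
    b=im[100:250,50:160] if n=="top" else im[60:210,130:260]
    t.append(cv2.resize(b,None,fx=3,fy=3,interpolation=cv2.INTER_CUBIC))
cv2.imwrite("pics/end.png",np.hstack(t))
for o in shafts(load("top6.npz"),(55,150,125,240)):print(o[0],o[1],o[2],o[5])
E
```

```text
[0.6485 0.2284] 10.88779424066486 0.12915657063220046 0.05387002637475641
[0.5802 0.2153] 10.375714857244585 0.13607860088407492 0.054933046131338224
[0.5114 0.1995] 11.206111641963785 0.12907755214077185 0.05554805104700447
[0.4371 0.2118] 12.204969320644516 0.08011704082385748 0.05469202465866983
```

View pics/end.png

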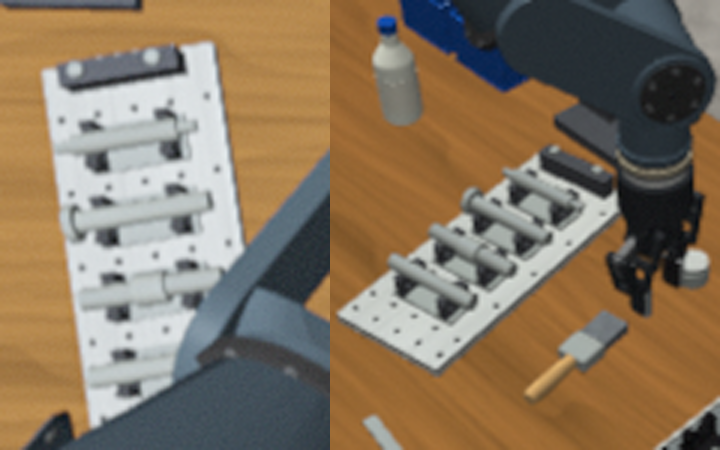

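All four shafts are level in their nests: side (542,185), (505,215), (473,250), (432,280). They overhang alike, and the arm is clear.

```bash
python3 -c "
from station import job
print(job.sign_off())"
```

```text
the job is handed in; nothing more can be done
None
```

The job is handed in: from the datum stop outward, the nests hold necked, flange, collar and plain, all level and centred to within about 3 mm in the camera images, though the arm hid part of the plain shaft in the last top view.

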